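# Load a circuit board into the board holder and lock its jaw one hole in

## Task

Lay the green circuit board flat, component side up, on the ledges of the board holder, its long way running from jaw to jaw and about centred across them, and let go of it. Then pull up the red lock plunger, slide the jaw on its blue block one hole in towards the board and let the pin drop fully home in that next hole, so that the board is caught under the lips of both jaws. Finish still holding the red knob with the pin home, and leave the other things on the bench where they are.

Things in the scene. Friction and masses are not known exactly. Their poses are not given: they have to be found in the camera images.
- holder: Board holder fixed to the bench: 250 mm aluminium rail, 30 mm wide, on two dark cross feet, with index holes (11 mm wide, 25 mm apart) along its top; fixed jaw at its -y end, sliding jaw on a blue block towards +y. Origin on the bench under the middle of the place where the board ends up; y along the rail from fixed to sliding jaw, x across it, z up.
- fixed_jaw_face (a point): Foot of the fixed jaw's upright face, at ledge height, on the rail's middle line (holder x 0, y -51.5 mm, 44 mm above the bench). Both jaws: 90 mm wide along x; a level ledge 44 mm above the bench reaches 34 mm from the face towards the other jaw and carries the board; a lip overhangs the ledge by 5 mm, from 51 to 55 mm above the bench. Axes as the holder's.
- sliding_jaw_face (a point): The same point on the sliding jaw: the foot of its face at ledge height, at holder y about +76.5 mm at the start (faces 128 mm apart, 118 mm between the lips) and +51.5 mm one hole further in (faces 103 mm apart). It rides with the jaw.
- jaw (a joint): Travel of the sliding jaw along the rail in m: about 0 at the hole where it starts locked, growing as it moves in towards the fixed jaw (the holder's -y); 0.025 at the next hole in. It drags with about 1.5 N of friction. The pin has about 1.5 mm of play either way in a hole.
- plunger (a joint): Lift of the red lock plunger in m: 0 with the pin fully home in a hole, 0.008 when the tip of the pin just clears the rail, 0.012 at its upper stop. A spring pulls it down with about 4 N when home and 8 N at the stop; off a hole the pin rests on the rail (0.008), and it drops by itself into a hole that comes under it.
- knob_mid (a point): Middle of the plunger's red knob, an upright fluted cylinder 22 mm across and 22 mm tall, 69 mm above the bench with the pin home; it rides with the jaw and lifts with the plunger. Below it an 18 mm steel barrel, then the top of the blue block (45 mm above the bench, 44 mm wide across the rail). It stands 30 mm behind the sliding jaw's face; room for fingers on its holder +x and -x sides.
- board_heatsink (a point): Centre of the finned heatsink in the middle of the green circuit board (100 g; 70 mm along x, 100 mm along y, 3 mm thick). The heatsink, 24 mm along x, 40 mm along y, 24 mm tall, is the handy grip: fingers on its long sides, where the board is nearly bare. The point is over the board's centre, 15 mm above its underside. z out of the component side. Either end may go to either jaw.
- tray_mid (a point): Middle of the white six-compartment tray of small components, 80 x 110 x 26 mm. Leave alone.
- solder_spool: Blue-flanged solder spool standing on its flange, 60 mm across, 40 mm tall; origin under it. Leave alone.
- flux_bottle: Amber flux bottle, 40 mm across, 95 mm tall; origin under it. Leave alone.
- screwdriver: Orange-handled screwdriver lying on the bench, 180 mm long. Leave alone.
- multimeter: Yellow and black multimeter lying on its back, 80 x 160 x 38 mm; origin under it. Leave alone.
- blue_module: Small blue circuit board, 50 x 68 mm, lying on the bench; origin under it. Not the board of this job: leave alone.
Things that resemble listed ones, but are neither listed nor needed, are in the scene too. What is meant by the part that bears board_heatsink is not yellow, and is the smaller of those in its own colour.

How it is judged (in metres and radians):
On the way, in this order (a step that is already met when the one before it is completed fails the run):
1. the green board lies flat on both ledges between the jaws, and is let go (z of board_heatsink in the frame of holder between 0.0565 and 0.0615 m and angle between board_heatsink's own z axis and vertical below 0.06 rad and x of board_heatsink in the frame of holder between -0.016 and 0.016 m and y of board_heatsink in the frame of holder between -0.004 and 0.03 m and angle between the y axis of board_heatsink and the y axis of holder, either way round below 0.25 rad and contact force between the fingers and board below 0.2 N), for 0.2 s.
2. the lock plunger is pulled up clear of the rail, the jaw still at its first hole (value of joint plunger above 0.0078 m and value of joint jaw below 0.012 m), for 0.04 s.
3. the jaw stands at the next hole in, with the pin home and the board caught (value of joint plunger below 0.002 m and value of joint jaw between 0.0225 and 0.0275 m and z of board_heatsink in the frame of holder between 0.0565 and 0.0615 m and angle between board_heatsink's own z axis and vertical below 0.06 rad and x of board_heatsink in the frame of holder between -0.02 and 0.02 m and y of board_heatsink in the frame of holder between -0.005 and 0.006 m and angle between the y axis of board_heatsink and the y axis of holder, either way round below 0.1 rad and contact force between the fingers and board below 0.2 N), for 0.2 s.
At the end, for the whole second after the job is handed in: Jaw locked one hole in (25 mm, within 2.5 mm), pin home within 2 mm, fingers on the red knob with over 2 N; the board at rest and level on both ledges, within 20 mm of the rail's middle line, about 5 mm of the middle along it and 0.1 rad of square, untouched by the fingers (all of step 3 and contact force between the fingers and plunger above 2 N and linear speed of board below 0.02 m/s); the arm keeps its last pose, push and grip.
It fails at once if another thing on the bench is moved by more than 30 mm, or the bottle is knocked over (distance of any of tray_mid, solder_spool, flux_bottle, screwdriver, multimeter, blue_module from where it was at the start of the episode above 0.03 m or angle between flux_bottle's own z axis and vertical above 0.5 rad).
It also fails if it takes over 43 s, if anything falls off the work surface, if the arm or the gripper's body presses on something with over 40 N, if the wrist force passes 120 N, or if a joint passes its speed limit or range.

## Robot

A 7-joint arm with a two-finger parallel gripper is mounted at the origin on the work surface. World frame = base frame: x ahead of the robot, y to its left, z up, the work surface at z = 0. Lengths are in mm, angles in rad, forces in N, time in s.
With the tool pointing down it reaches from about 425 to 875 mm from the base axis. Payload 9.9 kg.
Tool frame: the origin (TCP) lies on the front face of the gripper's body, between the roots of the fingers; the fingertips stand 73 mm ahead of it and the grasp point (between the pads) lies 54 mm ahead of it (arm.tcp_to_grasp is the distance from the TCP to the grasp point, in mm); z points along the fingers, y is the line along which they close (so a half turn about z gives the same grasp; the last joint's range is limited). The gripper opens to 85 mm and grips with 20 to 120 N. Pads are 22 mm wide; open, the fingers measure 114 mm over their backs; the gripper's body (76 mm by 85 mm) begins 54 mm behind the grasp point. The pads swing forward as they close: fully open they stand 13 mm farther back than shut.
Start: joints at [1.078, 0.576, 0.025, 1.437, -0.015, 1.129, -0.057], TCP at [268.323, -619.382, 303.889] pointing down, gripper open.
Joint ranges: [-2.76, 2.76], [-0.34, 2.15], [-1.52, 1.57], [0.19, 2.46], [-1.09, 4.23], [0.17, 1.99], [-2.82, 2.82]. Speed limits (rad/s): [2.22, 2.22, 3.01, 3.01, 3.14, 3.14, 3.14].

## Interface

Orientations are given as a rotation vector (axis times angle).
In Python, from workcell import arm gives the robot as it stands. Calls block until the motion is done:
- arm.goto(position, orientation): joint-space move of the TCP to a pose.
- arm.move_straight(position, ori=None, feed=150, contact_N=None): straight line of the TCP; ori=None keeps the orientation; feed is the mean speed in mm/s. With contact_N (N) it stops when the force on the tool has changed by that much, and returns True; else False.
- arm.goto_joints(angles): joint-space move.
- arm.move_gripper(opening, grip_force=None): finger opening in mm; grip_force is the grip in N (None keeps the last); returns when the fingers have stopped.
- arm.sleep(seconds).
- arm.inverse_kinematics(position, orientation): joint angles nearest the present ones, or None.
- arm.get_obs(): the state.
- arm.grab_frame(name): name is "side" or "top" or "wrist"; returns a dict with "pixels" (480x640x3 uint8, blue, green, red), "fx", "fy", "cx", "cy" (pixels), "dist" ([k1, k2, p1, p2, k3] as OpenCV has them; the pictures are not rectified), "origin" and "attitude" of the camera in the world. Camera axes: x right, y up, looking along -z (the intrinsics and any distortion apply to the point x, -y, -z); pixel columns grow to the right and rows downward; lengths in mm; the calibration is good to about 2 mm. A picture is of the moment at which its call begins. There is no depth.
A pose or a line that the arm cannot do raises arm.Unreachable and nothing moves.
- arm.hand_in(): hands the job in; it is judged then, once.
The state is a dict: "time_s": time; "qpos": joint angles; "joint_velocities": joint speeds; "joint_efforts": joint torques, N m; "tool_pos": TCP position; "orientation": TCP orientation; "ft_force": force on the tool from outside, world axes, zero at the start; "ft_torque": the same for the moment, N m; "gripper_width": finger opening in mm; "gripper_force": force on a finger pad.
Only numpy, scipy, OpenCV 4.12 (cv2) and the standard library are available. Lean on these libraries where they do the work, as an engineer would, in place of code of your own. Each camera call takes 0.05 s, during which the arm holds its last target. There are 200 camera calls.

## Working session

There is one attempt and no reset: what is moved stays moved. The work goes in short steps, each a Python script; the robot and the scene stay as the last script left them, time stands still between calls to the robot, and variables do not carry over. Pictures are saved under pics/ and viewed, at most 10 in all, crops included, and the job is handed in when it is done.

```bash
mkdir -p pics; ls
cat > h.py <<'E'
import numpy as np, cv2
from scipy.spatial.transform import Rotation as R
from workcell import arm
def att(f):
    a=np.array(f["attitude"],float)
    return a if a.shape==(3,3) else (R.from_rotvec(a) if a.size==3 else R.from_quat(a)).as_matrix()
def ray(f,px):
    K=np.array([[f["fx"],0,f["cx"]],[0,f["fy"],f["cy"]],[0,0,1]])
    u=cv2.undistortPoints(np.array(px,float).reshape(-1,1,2),K,np.array(f["dist"],float)).reshape(-1,2)
    d=np.c_[u[:,0],-u[:,1],-np.ones(len(u))]
    return np.array(f["origin"],float),d@att(f).T
def plane(f,px,z):
    o,d=ray(f,px); return o+d*((z-o[2])/d[:,2])[:,None]
def snap(n,name):
    f=arm.grab_frame(n); cv2.imwrite(f"pics/{name}.png",f["pixels"]); np.save(f"pics/{name}.npy",f,allow_pickle=True); return f
def load(name): return np.load(f"pics/{name}.npy",allow_pickle=True).item()
E
python3 - <<'E'
from h import *
for n in("top","side","wrist"):
    f=snap(n,n+"0"); print(n,f["origin"],f["attitude"],f["fx"],f["cx"],f["dist"])
print(arm.get_obs())
E
```

```text
pics
top [ 336.5858885    67.89136512 1266.23857312] [ 0.06662643 -0.08616163 -1.56590511] 622.3476155472388 339.0894100176039 [0.01289601 0.         0.         0.         0.        ]
side [ 70.77242687 724.53365108 554.82747663] [ 0.35208691 -1.27834409 -2.27852119] 470.32697484317447 323.69656288791 [-0.08359308  0.          0.          0.          0.        ]
wrist [ 336.75487701 -588.96416273  373.59870515] [-0.26194836  0.17326008 -1.15264047] 387.2376034035727 319.6393543993096 [-0.05376588  0.          0.          0.          0.        ]
{'time_s': 0.15, 'qpos': array([ 1.07819698,  0.57637884,  0.02486446,  1.43767402, -0.01501951,
        1.12902155, -0.05648158]), 'joint_velocities': array([ 0.00116364, -0.00166539,  0.00173386, -0.00300541,  0.00033299,
        0.00028844, -0.00273138]), 'joint_efforts': array([ 3.76423239e-03, -7.66264343e+01,  2.25372992e+00, -2.86184263e+01,
        1.57296611e-02,  9.79937817e-03,  6.21060417e-05]), 'tool_pos': array([ 268.23490735, -619.15519409,  303.22866633]), 'orientation': array([-3.07495268e+00, -6.37469642e-01,  4.96186448e-04]), 'ft_force': array([ 0.09501097, -0.20259653, -0.46381705]), 'ft_torque': array([-1.46766971e-02, -2.28958636e-02, -7.62478996e-05]), 'gripper_force': 0.0, 'gripper_width': 85.33317992652094}
```

View pics/top0.png

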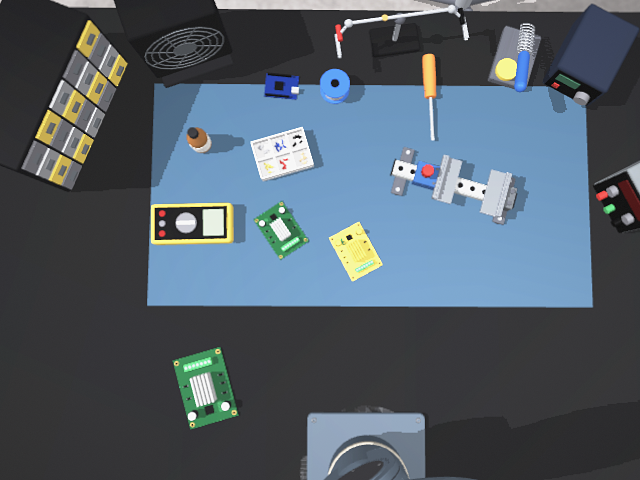

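View pics/side0.png

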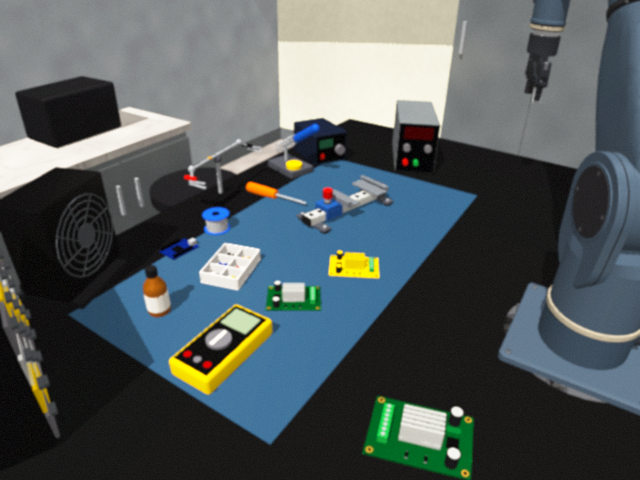

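The top view shows the small green board at about (281,230), with the larger green one at (205,388) as the decoy. The holder runs from (402,168) to (500,195), with the red knob at (428,171). The side view agrees with this.

Run:
```python
from h import *
f=load("top0"); im=f["pixels"]; hsv=cv2.cvtColor(im,cv2.COLOR_BGR2HSV)
def comps(m,amin=40):
    n,l,s,c=cv2.connectedComponentsWithStats(m.astype(np.uint8)); return [(l==i,s[i],c[i]) for i in range(1,n) if s[i,4]>amin]
g=cv2.inRange(hsv,(45,80,40),(85,255,255))
g=cv2.morphologyEx(g,cv2.MORPH_CLOSE,np.ones((5,5)))
for m,s,c in comps(g,300):
    r=cv2.minAreaRect(cv2.findContours(m.astype(np.uint8),0,2)[0][0]); b=plane(f,cv2.boxPoints(r),3)
    print("green",c,b.mean(0).round(1),[np.linalg.norm(b[i]-b[i-1]).round(1) for i in(1,2)],b.round(0).tolist())
    w=m&0
    ys,xs=np.where(m); 
    x0,y0,w_,h_=s[:4]; sub=np.zeros_like(g); sub[y0:y0+h_,x0:x0+w_]=255
    hs=cv2.inRange(hsv,(0,0,140),(180,60,255))&sub
    for mm,ss,cc in comps(hs,60):
        r=cv2.minAreaRect(cv2.findContours(mm.astype(np.uint8),0,2)[0][0]); b=plane(f,cv2.boxPoints(r),27); print("  hs",cc,b.mean(0).round(1),[np.linalg.norm(b[i]-b[i-1]).round(1) for i in(1,2)],b.round(0).tolist())
r=cv2.inRange(hsv,(0,150,100),(8,255,255))|cv2.inRange(hsv,(172,150,100),(180,255,255))
for m,s,c in comps(r): print("red",c,s[4],plane(f,[c],80).round(1))
# side view
f2=load("side0"); h2=cv2.cvtColor(f2["pixels"],cv2.COLOR_BGR2HSV)
r=cv2.inRange(h2,(0,150,80),(8,255,255))|cv2.inRange(h2,(172,150,80),(180,255,255))
for m,s,c in comps(r,30): print("sidered",c,s)
roi=im[130:230,380:530]; cv2.imwrite("pics/crop1.png",cv2.resize(roi,(750,500),interpolation=cv2.INTER_CUBIC))
```

```text
green [281.33885542 230.62274096] [478.3 171.2   3. ] [np.float64(70.2), np.float64(99.4)] [[500.0, 228.0, 3.0], [539.0, 170.0, 3.0], [457.0, 115.0, 3.0], [418.0, 172.0, 3.0]]
  hs [280.19354839 229.10394265] [476.9 170.6  27. ] [np.float64(26.1), np.float64(43.1)] [[487.0, 193.0, 27.0], [502.0, 172.0, 27.0], [466.0, 148.0, 27.0], [452.0, 169.0, 27.0]]
green [205.05644574 385.68608886] [162.3 318.1   3. ] [np.float64(100.4), np.float64(142.6)] [[218.0, 387.0, 3.0], [243.0, 290.0, 3.0], [107.0, 250.0, 3.0], [81.0, 346.0, 3.0]]
  hs [202.89846154 388.95384615] [163.1 317.   27. ] [np.float64(41.6), np.float64(59.1)] [[186.0, 345.0, 27.0], [197.0, 305.0, 27.0], [140.0, 289.0, 27.0], [130.0, 329.0, 27.0]]
  hs [224.93939394 405.96969697] [130.5 273.4  27. ] [np.float64(15.5), np.float64(15.2)] [[138.0, 281.0, 27.0], [138.0, 266.0, 27.0], [123.0, 265.0, 27.0], [123.0, 281.0, 27.0]]
  hs [191.47540984 415.83606557] [111.6 337.6  27. ] [np.float64(13.5), np.float64(15.1)] [[119.0, 345.0, 27.0], [119.0, 331.0, 27.0], [104.0, 331.0, 27.0], [104.0, 344.0, 27.0]]
red [338.625   32.3125] 80 [[862.6  55.4  80. ]]
red [427.25438596 170.5877193 ] 114 [[ 586.1 -117.3   80. ]]
red [601.41975309 195.2962963 ] 81 [[ 539.2 -453.9   80. ]]
sidered [404.72340426 161.53191489] [402 158   7   8  47]
sidered [189.4057971  177.23188406] [183 174  15   7  69]
sidered [327.21875 192.90625] [323 188  10  11  96]
sidered [187.  353.5] [183 350   9   8  60]
sidered [206.8358209  364.29850746] [202 361  11   8  67]
```

View pics/crop1.png

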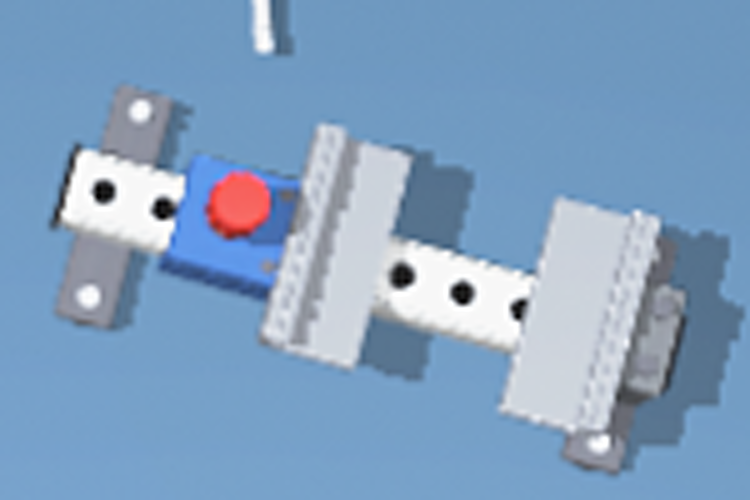

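The crop shows the knob at (240,203), the sliding jaw at about (335,250) and the fixed jaw at about (590,315). The holder's y axis points to about 74° in the world. The green board measures 70x99 mm, as it should. Next I take close wrist views of the holder and then the board.

```bash
cat >> h.py <<'E'
def ori(ydeg):
    y=np.array([np.cos(np.radians(ydeg)),np.sin(np.radians(ydeg)),0]); z=np.array([0,0,-1.]); x=np.cross(y,z)
    return R.from_matrix(np.c_[x,y,z]).as_rotvec()
E
python3 - <<'E'
from h import *
f=load("wrist0"); o=arm.get_obs(); Rt=R.from_rotvec(o["orientation"]).as_matrix()
rel=Rt.T@(np.array(f["origin"])-o["tool_pos"]); Rc=Rt.T@att(f); vd=-Rc[:,2]; print(rel,vd)
def look(tgt,ydeg,z,name):
    Rn=R.from_rotvec(ori(ydeg)).as_matrix(); c=Rn@rel; d=Rn@vd
    hgt=z+c[2]-tgt[2]; p=np.array([tgt[0],tgt[1],0])-c-d*(hgt/-d[2]); p[2]=z
    print(p); arm.goto(p,ori(ydeg)); arm.sleep(.2); snap("wrist",name)
look((560,-190,50),-16,230,"wh"); print(arm.get_obs()["time_s"])
look((478,171,10),-55.8,200,"wb"); print(arm.get_obs()["time_s"],arm.get_obs()["qpos"])
E
```

```text
[ 74.87122163  -0.5549571  -70.37342662] [-2.92413957e-01  3.05951850e-04  9.56291788e-01]
[ 560.92165655 -188.50854966  230.        ]
2.3
[482.19002586 173.27727454 200.        ]
3.9417 [-0.368296    0.46434425 -0.0950726   1.99072737  0.06714845  0.68941608
 -1.48040645]
```

View pics/wh.png

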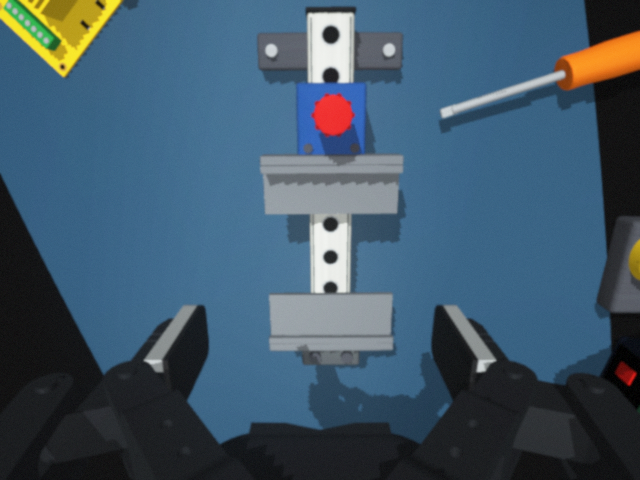

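View pics/wb.png

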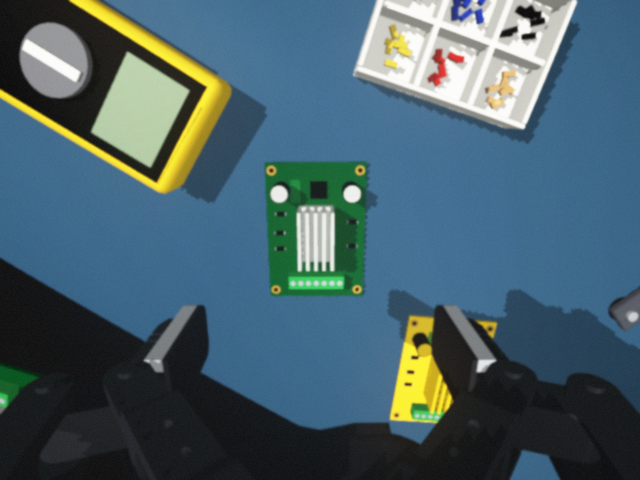

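The holder view shows the knob top at (333,115). The sliding jaw's ledge edge is at row 213 (x 264–400) and the fixed jaw's at row 293 (x 270–392). The board view shows corners at about (266,162), (367,163), (365,295) and (271,296), with the heatsink top around (316,240).

Run:
```python
from h import *
f=load("wh"); im=f["pixels"]; hsv=cv2.cvtColor(im,cv2.COLOR_BGR2HSV)
m=cv2.inRange(hsv,(0,0,90),(180,70,200)); m[:150]=0; m[370:]=0; m[:,:240]=0; m[:,420:]=0
for n,r0,r1 in(("slide",150,217),("fixed",288,352)):
    q=m.copy(); q[:r0]=0;q[r1:]=0
    rows=np.where((q>0).sum(1)>90)[0]; print(n,rows.min(),rows.max())
    for r in (rows.min()+3,rows.max()-3): c=np.where(q[r]>0)[0]; print(r,c.min(),c.max())
g=cv2.cvtColor(im,cv2.COLOR_BGR2GRAY)
print([(c,g[205:220,c].tolist(),g[287:300,c].tolist()) for c in(290,372)])
P=plane(f,[(265,213.5),(399,213.5),(269.5,293.5),(391.5,293.5)],44); print(P.round(1))
print("widths",np.linalg.norm(P[1]-P[0]),np.linalg.norm(P[3]-P[2]))
ms,mf=(P[0]+P[1])/2,(P[2]+P[3])/2; u=ms-mf; print("gap(60)",np.linalg.norm(u),"dir",np.degrees(np.arctan2(u[1],u[0])),[np.degrees(np.arctan2(*(P[j]-P[i])[1::-1])) for i,j in((0,1),(2,3))],"mid",(ms+mf)/2)
red=cv2.inRange(hsv,(0,150,80),(8,255,255))|cv2.inRange(hsv,(172,150,80),(180,255,255)); red[:,420:]=0
(c,rad)=cv2.minEnclosingCircle(max(cv2.findContours(red,0,2)[0],key=cv2.contourArea)); K=plane(f,[c],80)[0]; print("knob",c,rad,K)
uu=u/np.linalg.norm(u); d=K-mf; print("knob along from fixed edge (124):",d@uu,"across:",d[0]*uu[1]-d[1]*uu[0])
f=load("wb"); hsv=cv2.cvtColor(f["pixels"],cv2.COLOR_BGR2HSV)
g=cv2.inRange(hsv,(45,80,30),(90,255,255)); g[:150]=0;g[310:]=0;g[:,:250]=0;g[:,:]*=1; g[:,380:]=0
r=cv2.minAreaRect(np.vstack([c for c in cv2.findContours(g,0,2)[0] if cv2.contourArea(c)>50])); print(r)
for B in(plane(f,[(266,162.5),(367,163),(364.5,295),(271,295.5)],3),):
    print(B.round(1),[np.linalg.norm(B[i]-B[i-1]) for i in range(4)],"c",B.mean(0)); 
    e=(B[0]+B[1]-B[2]-B[3]); print("long dir",np.degrees(np.arctan2(e[1],e[0])))
w=cv2.inRange(hsv,(0,0,130),(180,60,255)); w[:203]=0;w[274:]=0;w[:,:290]=0;w[:,340:]=0
ys,xs=np.where(w); print("hs",xs.min(),xs.max(),ys.min(),ys.max()); T=plane(f,[(xs.min(),ys.min()),(xs.max(),ys.min()),(xs.max(),ys.max()),(xs.min(),ys.max())],27); print(T.round(1),T.mean(0))
```

```text
slide 155 213
158 260 402
210 265 397
fixed 293 350
296 269 392
347 270 392
[(290, [157, 158, 160, 159, 159, 159, 159, 157, 142, 113, 86, 81, 78, 75, 77], [107, 109, 105, 109, 105, 103, 102, 120, 147, 159, 164, 162, 164]), (372, [152, 153, 153, 154, 151, 154, 153, 147, 126, 95, 78, 73, 74, 77, 75], [104, 103, 102, 105, 104, 100, 113, 132, 147, 156, 155, 159, 155])]
[[ 528.8 -166.    44. ]
 [ 616.5 -191.2   44. ]
 [ 513.  -223.5   44. ]
 [ 598.2 -248.1   44. ]]
widths 91.2916702023836 88.7000269105111
gap(60) 59.68561244394683 dir 73.41442028773248 [np.float64(-16.084839896021215), np.float64(-16.14502624455634)] mid [ 564.12555304 -207.20398471   44.        ]
knob (332.5, 114.5) 21.50591278076172 [ 588.96318383 -116.57091435   80.        ]
knob along from fixed edge (124): 123.79486885649087 across: -2.066705696835946
((315.5, 228.5), (133.0, 101.0), 90.0)
[[500.7 229.2   3. ]
 [539.2 171.8   3. ]
 [458.2 115.    3. ]
 [418.1 173.5   3. ]] [np.float64(99.63511709564129), np.float64(69.07983800155249), np.float64(98.89967044459019), np.float64(70.9134205542267)] c [479.05736805 172.3746593    3.        ]
long dir 34.53053783574828
hs 296 334 205 271
[[492.5 197.7  27. ]
 [506.2 177.5  27. ]
 [468.8 151.6  27. ]
 [454.4 172.8  27. ]] [480.46091541 174.88209826  27.        ]
```

Run:
```python
from h import *
o=ori(-55.6)
arm.move_gripper(60,40)
arm.goto([479,172,130],o)
print(arm.move_straight([479,172,79],feed=80,contact_N=6), arm.get_obs()["tool_pos"])
print(arm.move_gripper(10,40)); s=arm.get_obs(); print(s["gripper_width"],s["gripper_force"],s["tool_pos"])
arm.move_straight([479,172,180],feed=120); s=arm.get_obs(); print(s["gripper_width"],s["ft_force"],s["time_s"])
snap("wrist","wg")
```

```text
False [479.24616655 172.07939023  79.39232779]
False
23.399341389064993 39.70928192138672 [479.14980006 172.12258847  79.55165196]
22.964201384552528 [ 0.25926078 -0.17303962 -1.97294527] 6.9
```

View pics/wg.png

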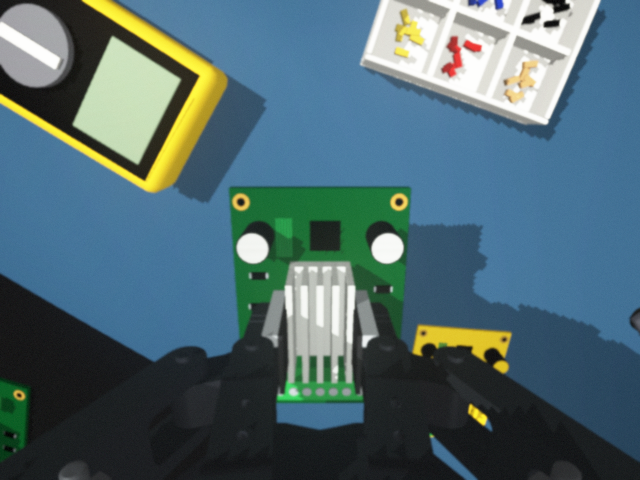

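The board is held level and square: its far edge is at row 187 and spans x 231–410. I'll check the offset along the fingers, then place it.

```bash
cat >> h.py <<'E'
O=np.array([560.7,-219.2,0]); u=np.array([np.cos(np.radians(73.9)),np.sin(np.radians(73.9)),0]); v=np.array([u[1],-u[0],0]); OH=ori(-16.1)
def H(x,y,z): return O+v*x+u*y+np.array([0,0,z])
E
python3 - <<'E'
from h import *
f=load("wg"); E=plane(f,[(231,187),(410,187)],103.5); d=E.mean(0)[:2]-np.array([479.1,172.1]); a=np.radians(34.4)
along=d@[np.cos(a),np.sin(a)]; print("edge ahead",along,"side",d@[np.sin(a),-np.cos(a)],"w",np.linalg.norm(E[1]-E[0]))
off=along-50
if abs(off)>6: raise SystemExit
y=9-off
arm.goto([479,172,225],ori(-55.6)) if False else arm.move_straight([479,172,220],feed=200)
arm.goto(H(0,y,215),OH)
arm.move_straight(H(0,y,150),feed=120)
snap("wrist","wp1"); snap("side","sp1")
print(arm.get_obs()["tool_pos"],H(0,y,150),arm.get_obs()["time_s"])
E
python3 -c "
from h import *
a=cv2.imread('pics/wp1.png');b=cv2.imread('pics/sp1.png')[140:260,270:430]
cv2.imwrite('pics/c2.png',np.hstack([cv2.resize(a,(400,300)),cv2.resize(b,(400,300))]))"
```

```text
edge ahead 49.77331364579832 side -0.13124381734698645 w 68.28000633041823
[ 563.84867936 -210.3130049   150.94637142] [ 563.25869533 -210.33519209  150.        ] 9.55
```

View pics/c2.png

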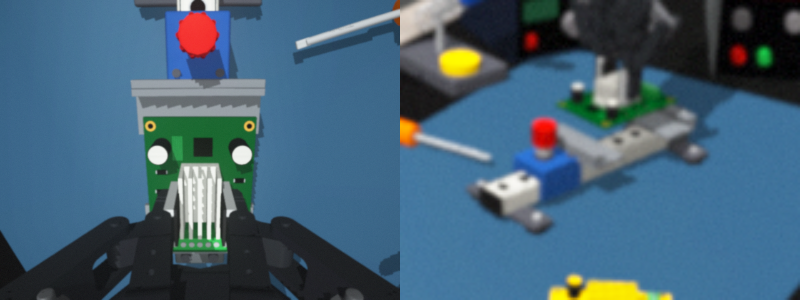

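The board hangs level and square between the jaws, with its front edge just short of the sliding lip. Lowering now.

Run:
```python
from h import *
y=9.2
c=arm.move_straight(H(0,y,121.5),feed=40,contact_N=4); s=arm.get_obs(); print(c,s["tool_pos"],s["ft_force"])
if s["tool_pos"][2]<126.5:
    arm.move_gripper(60); arm.sleep(.2)
    p=s["tool_pos"].copy(); p[2]=190; arm.move_straight(p,feed=150)
    snap("wrist","wp2"); print(arm.get_obs()["time_s"])
```

```text
True [ 562.93905798 -210.25656889  123.58453649] [-1.02355273  0.41671208  7.54825857]
11.4667
```

View pics/wp2.png

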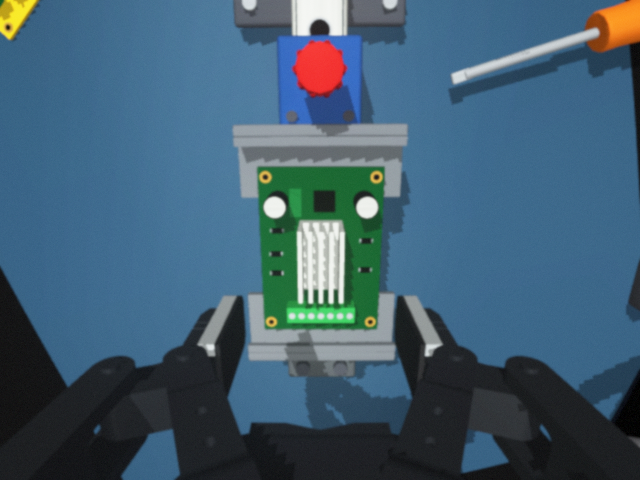

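The board lies flat on both ledges. The knob top is at (320,68). I'll re-measure the knob, then grip it.

Run:
```python
from h import *
f=load("wp2"); hsv=cv2.cvtColor(f["pixels"],cv2.COLOR_BGR2HSV)
red=cv2.inRange(hsv,(0,150,80),(8,255,255))|cv2.inRange(hsv,(172,150,80),(180,255,255)); red[120:]=0
c,rad=cv2.minEnclosingCircle(max(cv2.findContours(red,0,2)[0],key=cv2.contourArea)); K=plane(f,[c],80)[0]
d=K-O; print("knob",c,rad,K,"x",d@v,"y",d@u)
B=plane(f,[(257.5,167),(385,167),(379.5,329),(265,329)],47); d=B.mean(0)-O; print("board x,y",d@v,d@u,np.linalg.norm(B[0]-B[1]),np.linalg.norm(B[0]-B[3]))
x,y=(K-O)@v,(K-O)@u
if not(abs(x)<4 and abs(y-106.5)<5): raise SystemExit
arm.move_straight(H(x,y,190),feed=150)
print(arm.move_straight(H(x,y,124),ori=OH,feed=70,contact_N=6))
arm.move_gripper(10,50); arm.sleep(.1); s=arm.get_obs(); print(s["gripper_width"],s["gripper_force"],s["tool_pos"],s["ft_force"],s["time_s"])
snap("side","sk"); snap("wrist","wk")
a=cv2.imread('pics/wk.png');b=cv2.imread('pics/sk.png')[140:260,270:430]
cv2.imwrite('pics/c3.png',np.hstack([cv2.resize(a,(400,300)),cv2.resize(b,(400,300))]))
```

```text
knob (319.5, 68.35454559326172) 28.644840240478516 [ 588.97131954 -117.25313853   80.        ] x -1.1088640707865787 y 105.78847050923548
board x,y 0.1772729516923394 9.421732703630587 69.70376485002785 99.97025094604086
False
20.40690908168442 48.69622886180878 [ 589.10900625 -117.28267544  124.44924973] [-0.49456379  0.51416726  5.53715322] 13.8917
```

View pics/c3.png

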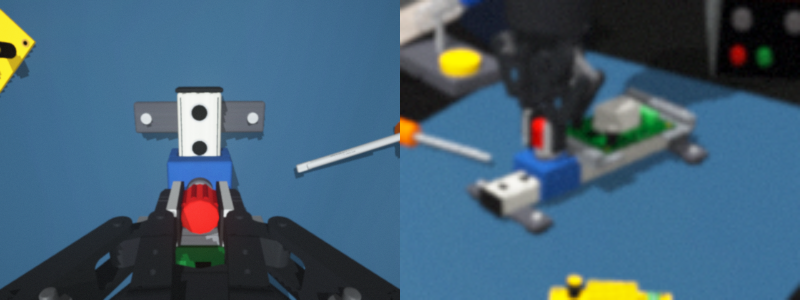

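The fingers hold the knob and the board is undisturbed. Now lift, slide and lower, with force checks.

Run:
```python
from h import *
def rep(n): s=arm.get_obs(); print(n,s["tool_pos"].round(2),s["ft_force"].round(1),round(s["gripper_width"],1),round(s["time_s"],2)); return s
p=arm.get_obs()["tool_pos"]; p[2]=124.0
arm.move_straight(p+[0,0,10.3],feed=25); arm.sleep(.2); s=rep("up")
if s["ft_force"][2]>-2 or s["tool_pos"][2]<132.5: raise SystemExit("no lift")
np.save("p.npy",p)
arm.move_straight(p-u*25+[0,0,10.3],feed=25); arm.sleep(.2); rep("slid")
print(arm.move_straight(p-u*25,feed=15,contact_N=18)); arm.sleep(.2); rep("down")
snap("side","sd"); snap("wrist","wd")
a=cv2.imread('pics/wd.png');b=cv2.imread('pics/sd.png')[140:260,270:430]
cv2.imwrite('pics/c4.png',np.hstack([cv2.resize(a,(400,300)),cv2.resize(b,(400,300))]))
```

```text
up [ 589.03 -117.3   134.09] [ 1.8  0.1 -7.7] 20.8 14.75
slid [ 582.3  -141.    134.34] [ 2.7  3.7 -7.5] 20.6 16.1
False
down [ 582.35 -141.09  124.51] [0.1 4.6 2.1] 20.3 17.13
```

View pics/c4.png

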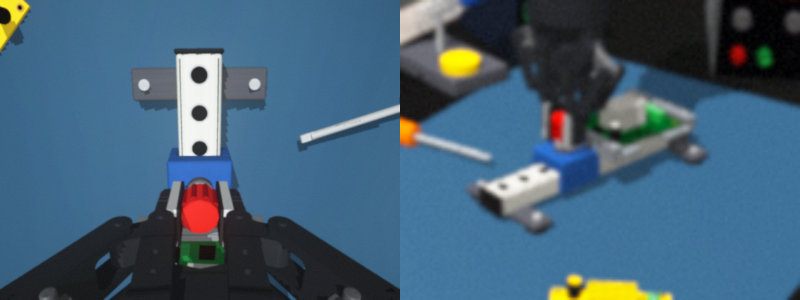

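The tool is back at its home height (124.5 mm, against 124.45 when it gripped) after 24.7 mm of travel. There is no push-back force, and the knob sits in the fingers as it did before. The pin is home and the board lies flat under the lips.

Run:
```python
from h import *
s=arm.get_obs(); print(s["gripper_force"],s["time_s"]); print(arm.hand_in())
```

```text
50.23904621601105 17.2333
the job is handed in; nothing more can be done
None
```

The job is handed in, though the judge gave no verdict: the green board lies flat under both jaw lips, the jaw moved in about 24.7 mm with the pin judged home by tool height and force, and the gripper still holds the red knob at about 50 N.

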